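# Hold a brass tube in the V-blocks for drilling

## Robot

A 6-joint arm with a two-finger parallel gripper is mounted at the origin on the work surface. World frame = base frame: x ahead of the robot, y to its left, z up, the work surface at z = 0. Lengths are in m, angles in rad, forces in N, time in s.
With the tool pointing down it reaches from about 0.325 to 1 m from the base axis. Payload 5.1 kg.
Tool frame: the origin (TCP) lies between the finger pads; the fingertips stand manip.tips_ahead ahead of it and the grasp point (between the pads) lies 11 mm behind it (manip.tips_ahead is the distance from the TCP to the fingertips, in m); z points along the fingers, y is the direction in which the jaws open and shut (so a half turn about z gives the same grasp; the last joint's range is limited). The gripper opens to 85 mm and grips with 20 to 120 N. Pads are 22 mm wide; open, the fingers measure 114 mm over their backs; the gripper's body (76 mm by 85 mm) begins 54 mm behind the grasp point. The pads swing forward as they close: fully open they stand 13 mm farther back than shut.
Start: joints at [-1.317, 0.124, 1.65, -0, 1.367, -0.083], TCP at [0.215, -0.613, 0.239] pointing down, gripper open.
Joint ranges: [-2.61, 2.61], [-1.02, 2.33], [0.03, 2.71], [-1.35, 4.49], [0.32, 2.68], [-2.91, 2.91]. Speed limits (rad/s): [2.57, 2.57, 3.14, 3.14, 3.14, 3.14].

## Interface

Orientations are given as a rotation vector (axis times angle).
In Python, from cell import manip gives the robot as it stands.
- The arm moves only by the shell command python3 -m inch 'ROWS' [FORCE]. ROWS is JSON, a list of rows, each a list of 5 numbers: the closure, from 0 (fully open) to 1 (shut), then the shift along the tool's x, y, z in m, then the turn about the tool's z in degrees. In form: [[jaw, x, y, z, yaw], ...]. A call has exactly 10 rows; each row shifts and turns the commanded pose from where the row before left it, along the tool's axes as they then stand; what a row does not reach is not made up. A row lasts 1/12 s, in which the tool goes at most 41.7 mm and 7.16 degrees, less where a joint would pass 70% of its speed; a pose out of reach is approached as far as the arm can. A call with a gripper value outside its range is refused whole. The fingers move at their own pace and stop on an object; FORCE is the grip in N (left out, the last holds). Time passes only in rows, so rows that do not move let the fingers close, or fill a call up. It gives the time, the measured TCP pose, the force and the opening at its end, in the units of the state.
- manip.observe(): the state, without advancing time (a new reading comes with each control period).
- manip.grab_frame(name): name is "scene" or "top"; returns a dict with "img" (384x512x3 uint8, red, green, blue), "intrinsics" (3x3 intrinsics, pixels), "rvec" (rotation vector, rad) and "tvec" (3), from world to camera coordinates, as OpenCV has them. Camera axes: x right, y down, z forward; pixel columns grow to the right and rows downward; lengths in m; the calibration is good to about 2 mm. A picture is of the moment at which its call begins. There is no depth.
- manip.hand_in(): hands the job in, once; it reports no verdict.
The state is a dict: "time_s": time; "joints": joint angles; "dq": joint speeds; "joint_torque": joint torques, N m; "ee_pos": TCP position; "eef_rot": TCP orientation; "ft_force": force on the tool from outside, world axes, zero at the start; "ft_torque": the same for the moment, N m; "gripper_width": finger opening in m.
Only numpy, scipy, OpenCV 4.12 (cv2) and the standard library are available. Lean on these libraries where they do the work, as an engineer would, in place of code of your own. Each camera call takes 0.05 s, during which the arm holds its last target. There are 200 camera calls.

## Task

Take the brass tube out of the stock rack, lower it (do not drop it) into the pair of V-blocks and bring its end up against the red stop, so that I can drill its free end. Finish while still holding it there with the fingers, pressed straight down with at least 12 N so that it bears on both sloping faces of the V along its length; do not let go. Leave the other two rounds in the rack, the wooden offcut and the green tin where they are.

Things in the scene. Friction and masses are not known exactly. Their poses are not given: they have to be found in the camera images.
- tube_mid (a point): centre of the brass-coloured tube (dark bore discs at its ends), the part to be held: rigid, 36 mm outer diameter, 170 mm long, about 0.25 to 0.38 kg, lying level in one of the three rack slots. Its x axis runs along the tube; it may roll about that axis, and either end may go to the stop.
- tube: the same brass tube, origin at its centre as well
- seat (a point): centre of the fully seated tube: on the axis of the V, 65 mm above the bench, mid-way between the two V-blocks. x runs along the V towards the red stop, z up. The stop's upright face is at x = +85 mm, so a seated tube's end touches it; the stop is 50 mm wide and reaches 90 mm above the bench.
- fixture: the V-block fixture, fixed, place and yaw vary; origin at bench height under the seat, same axes. Two dark steel 90-degree V-blocks, each 40 mm long (x = 35 to 75 and -75 to -35 mm), 66 mm wide, top edges 64 mm above the bench; the 70 mm gap between them is free for the fingers, down to the blue base plate (15 mm thick, 250 x 120 mm).
- face_left: the sloping V faces on the +y side of the seat (both blocks), fixed to the fixture; this frame's origin lies under the seat, at bench height, same axes
- face_right: the sloping V faces on the -y side of the seat (both blocks); same origin and axes as the left ones
- rack: fixed wooden rack, yaw varies; origin at bench height under its centre. Three rounds lie along its x axis at y = -90, 0, +90 mm, centres 58 mm above the bench; which lies where varies. Two slotted boards at x = +-60 mm, 15 mm thick, teeth 55 mm high, carry them; between the boards (105 mm) they are free down to the 12 mm base board.
- dowel_mid (a point): centre of a pale beech dowel, 36 mm diameter, 170 mm long, in the rack; to be left there
- rod_mid (a point): centre of a grey plastic rod, 36 mm diameter, 170 mm long, in the rack; to be left there
- offcut_mid (a point): centre of a loose wooden offcut, 50 x 90 x 22 mm, flat on the bench beyond the V-blocks; to be left alone
- tin_mid (a point): centre of a loose green tin, 68 mm diameter, 85 mm high, upright on the bench beyond the rack; to be left alone
Things that resemble listed ones, but are neither listed nor needed, are in the scene too. Leave any purple or turquoise look-alike of the tube alone.

How it is judged:
By the outcome, as a careful person would: the job done as asked, in the order asked, and still so for the second after the job is handed in, while the arm keeps its last pose, push and grip.
It also fails if it takes over 48 s, if anything falls off the work surface, if the arm or the gripper's body presses on something with over 40 N, if the wrist force passes 120 N, or if a joint passes its speed limit or range.

## Working session

There is one attempt and no reset: what is moved stays moved. The work goes in short steps, Python scripts to look and compute and a shell command to move; the robot and the scene stay as the last step left them, time stands still between calls to the robot, and variables do not carry over. Pictures are saved under pics/ and viewed, about 8 in all and at most 12, crops included, and the job is handed in when it is done.

```bash
ls; mkdir -p pics; python3 - <<'E'
from cell import manip
import cv2
print(manip.observe(), manip.tips_ahead)
for n in("scene","top"):
    f=manip.grab_frame(n); cv2.imwrite(f"pics/{n}0.png",f["img"][...,::-1]); print(n,f["intrinsics"],f["rvec"],f["tvec"])
a=cv2.imread("pics/scene0.png");b=cv2.imread("pics/top0.png")
E
```

```text
pics
{'time_s': 0.0, 'joints': array([-1.31659425e+00,  1.24542825e-01,  1.65171846e+00,  8.25648820e-06,
        1.36747457e+00, -8.26305822e-02]), 'dq': array([-0.0003322 , -0.00205034,  0.00108491, -0.00126412,  0.00055468,
        0.00023725]), 'joint_torque': array([ 4.73101136e-04, -4.23611248e+01, -3.65451980e+01,  6.13495013e-05,
        6.99077878e-03, -9.99049590e-07]), 'ee_pos': array([ 0.21462754, -0.61290092,  0.2380023 ]), 'eef_rot': array([-3.09503835e+00, -5.26237198e-01,  2.75605739e-04]), 'ft_force': array([ 1.30694922, -0.25316053, -0.35147817]), 'ft_torque': array([-0.03429053,  0.05344011,  0.03074985]), 'gripper_width': 0.08572911896853966} 0.008
scene [[378.62456222   0.         251.94745732]
 [  0.         378.62456222 188.89647187]
 [  0.           0.           1.        ]] [ 2.43457257  0.70036197 -0.22410555] [-0.5181736  -0.08984494  1.38176543]
top [[402.36673819   0.         254.57454563]
 [  0.         402.36673819 186.14303277]
 [  0.           0.           1.        ]] [ 2.17664784 -2.15456384  0.15260216] [0.14805256 0.5492447  1.0727836 ]
```

View pics/scene0.png

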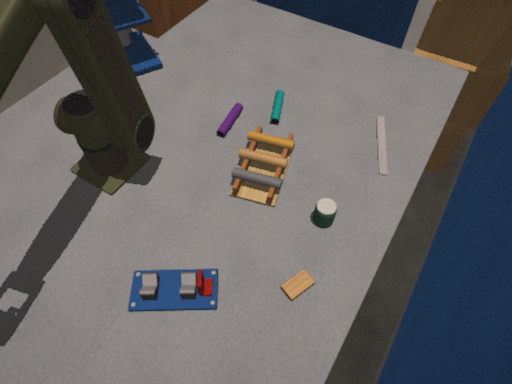

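View pics/top0.png

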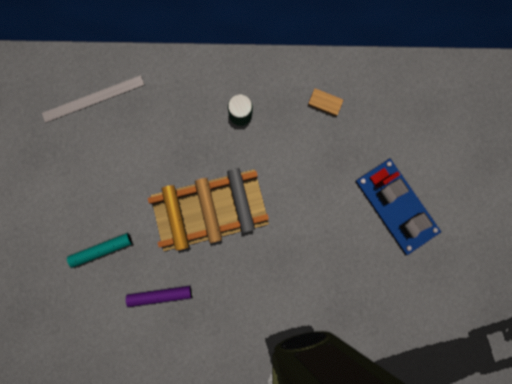

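The scene view shows the rack at (262,165) holding a golden, a tan and a grey round, and the fixture at (175,290) with its stop on the right. In the top view the golden round is at (175,217), the tan one at (208,210), the grey one at (240,200), and the fixture at (398,205) with its red stop at (383,176). I'll zoom in to tell brass from beech.

```bash
python3 - <<'E'
import cv2,numpy as np
a=cv2.imread("pics/scene0.png");b=cv2.imread("pics/top0.png")
L=[a[120:210,220:310],b[160:260,140:280],a[255:320,120:230],b[150:260,345:450]]
L=[cv2.resize(c,(400,300),interpolation=cv2.INTER_CUBIC) for c in L]
cv2.imwrite("pics/crop.png",np.vstack([np.hstack(L[:2]),np.hstack(L[2:])]))
for n,im,pts in(("s",a,[(271,140),(262,158),(257,178)]),("t",b,[(175,217),(208,210),(240,200)])):
  h=cv2.cvtColor(im,cv2.COLOR_BGR2HSV)
  for x,y in pts: print(n,x,y,h[y-1:y+2,x-1:x+2].reshape(-1,3).mean(0))
E
```

```text
s 271 140 [ 17.88888889 160.55555556 177.44444444]
s 262 158 [ 15.33333333 123.66666667 170.11111111]
s 257 178 [ 10.          11.44444444 112.33333333]
t 175 217 [ 18.88888889 192.22222222 188.11111111]
t 208 210 [ 16.         148.55555556 167.88888889]
t 240 200 [10.          9.33333333 96.44444444]
```

View pics/crop.png

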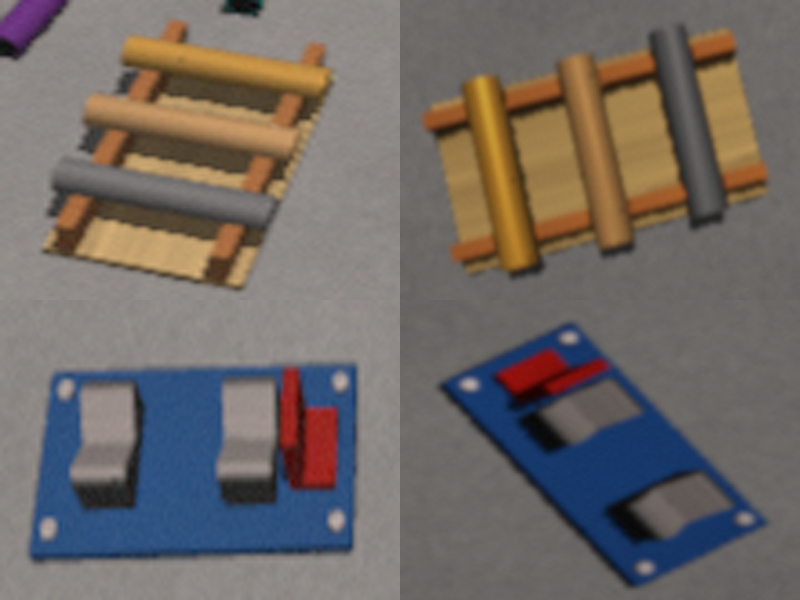

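The crop confirms it: the golden round with the sharp highlight is the brass tube, in the end slot. The tan one is beech. The stop is a thin red plate with a buttress behind it. Now I'll measure.

```bash
cat > h.py <<'E'
import cv2,numpy as np
from cell import manip
def cam(f): 
    R=cv2.Rodrigues(np.array(f["rvec"],float))[0]; return np.array(f["intrinsics"]),R,np.array(f["tvec"],float)
def tri(fa,pa,fb,pb):
    P=[k@np.c_[R,t] for k,R,t in(cam(fa),cam(fb))]
    X=cv2.triangulatePoints(P[0],P[1],np.float64(pa).reshape(2,1),np.float64(pb).reshape(2,1)).ravel(); return X[:3]/X[3]
def plane(f,p,z):
    K,R,t=cam(f); p=np.atleast_2d(np.float64(p)); d=(np.linalg.inv(K)@np.c_[p,np.ones(len(p))].T).T@R; c=-R.T@t
    return c+d*((z-c[2])/d[:,2])[:,None]
def proj(f,X):
    return cv2.projectPoints(np.float64(X).reshape(-1,1,3),np.float64(f["rvec"]),np.float64(f["tvec"]),np.float64(f["intrinsics"]),None)[0][:,0]
def comps(m,amin):
    n,l,s,c=cv2.connectedComponentsWithStats(m.astype(np.uint8)); return [(s[i,4],c[i],l==i) for i in range(1,n) if s[i,4]>=amin]
E
python3 - <<'E'
from h import *
F={n:manip.grab_frame(n) for n in("scene","top")}
roi={"scene":((120,210,220,310),(255,320,120,230)),"top":((160,260,140,280),(150,260,345,450))}
for n,f in F.items():
    im=f["img"]; h=cv2.cvtColor(im,cv2.COLOR_RGB2HSV).astype(int); H,S,V=h[...,0],h[...,1],h[...,2]
    def sel(m,r): q=np.zeros(m.shape,bool); q[r[0]:r[1],r[2]:r[3]]=m[r[0]:r[1],r[2]:r[3]]; return q
    r1,r2=roi[n]
    g=sel((H>=15)&(H<=23)&(S>(150 if n=="scene" else 178))&(V>90),r1)
    print(n,"gold",[(a,c.round(1),tuple(np.round(cv2.minAreaRect(np.argwhere(m)[:,::-1].astype(np.float32))[i],1) for i in range(3))) for a,c,m in comps(g,60)])
    bl=(H>100)&(H<125)&(S>120)
    cs=max(comps(sel(bl,r2),200)); hull=np.zeros(H.shape,np.uint8); cv2.fillPoly(hull,[cv2.convexHull(np.argwhere(cs[2])[:,::-1].astype(np.int32))],1)
    gr=(hull>0)&(S<70)&(V>70)
    print(" grey",[(a,c.round(1)) for a,c,m in comps(gr,3)])
    red=sel(((H<8)|(H>172))&(S>150)&(V>60),r2)
    print(" red",[(a,c.round(1)) for a,c,m in comps(red,10)])
    p=plane(f,np.argwhere(cs[2])[:,::-1],.015)[:,:2].astype(np.float32); print(" plate",cv2.minAreaRect(p))
E
```

```text
scene gold [(np.int32(372), array([271. , 139.6]), (array([270.5, 139.3]), array([45.9,  9.7]), np.float64(12.7)))]
 grey [(np.int32(18), array([213.1, 272.3])), (np.int32(19), array([137.8, 273.8])), (np.int32(334), array([148.5, 283.5])), (np.int32(333), array([187.7, 282.6])), (np.int32(3), array([217., 294.])), (np.int32(19), array([212. , 302.2])), (np.int32(22), array([132.9, 304.1])), (np.int32(16), array([171.5, 310. ]))]
 red [(np.int32(279), array([203.9, 284.5]))]
 plate ((0.5022606253623962, -0.24823787808418274), (0.24652686715126038, 0.11859577149152756), 33.50111389160156)
top gold [(np.int32(765), array([174.5, 217.5]), (array([174.6, 217.6]), array([63.6, 13.3]), np.float64(76.9)))]
 grey [(np.int32(19), array([388.8, 163.6])), (np.int32(20), array([362.8, 180.8])), (np.int32(337), array([394.8, 189.9])), (np.int32(341), array([418.4, 224.3])), (np.int32(20), array([435. , 229.9])), (np.int32(20), array([408.8, 247.8]))]
 red [(np.int32(235), array([382.9, 176.7]))]
 plate ((0.49916505813598633, -0.24665869772434235), (0.2464519739151001, 0.11883336305618286), 33.51856231689453)
```

```bash
python3 - <<'E'
import cv2,numpy as np
a=cv2.imread("pics/scene0.png");b=cv2.imread("pics/top0.png")
# 8x fixture crops, nearest, with offset noted: scene (125,260) 100x60 ; top (350,152) 100x108
A=cv2.resize(a[262:318,128:228],None,fx=8,fy=8,interpolation=cv2.INTER_CUBIC)
cv2.imwrite("pics/fxs.png",A)
B=cv2.resize(b[155:257,350:445],None,fx=5.8,fy=5.8,interpolation=cv2.INTER_CUBIC); cv2.imwrite("pics/fxt.png",B); print(A.shape,B.shape)
E
```

```text
(448, 800, 3) (592, 551, 3)
```

View pics/fxs.png

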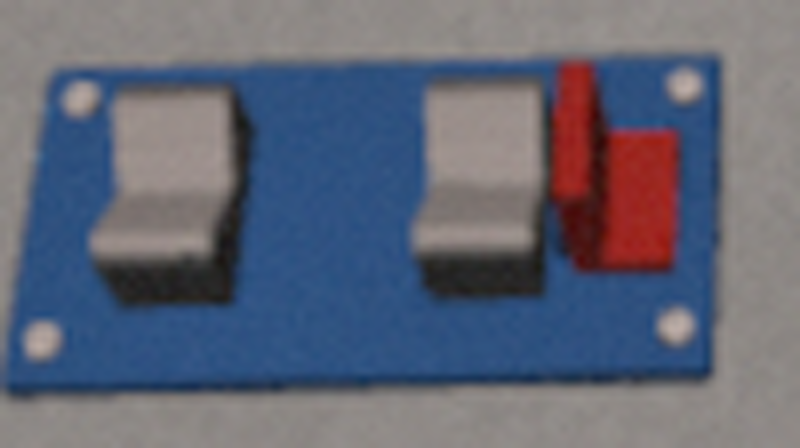

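View pics/fxt.png

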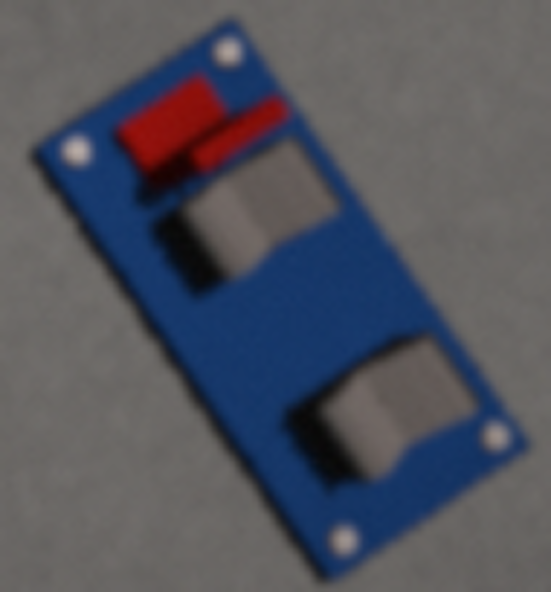

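Both crops show the fixture clearly, with the light V faces, the four white screws and the red stop. I'll combine the screws (for axis and yaw), the block corners and the stop's top edge.

```bash
python3 - <<'E'
from h import *
F={n:manip.grab_frame(n) for n in("scene","top")}; s,t=F["scene"],F["top"]
c=tri(s,(270.6,139.4),t,(174.6,217.6)); print("tube",c)
def ends(f,cen,L,a):
    u=np.array([np.cos(np.radians(a)),np.sin(np.radians(a))]); return np.array(cen)+np.outer([-.5*L,.5*L],u)
es,et=ends(s,(270.5,139.3),45.9,12.7),ends(t,(174.6,217.6),63.6,76.9)
for e in (es,et): pass
for i in(0,1): print(" end",tri(s,es[i],t,et[i]), tri(s,es[i],t,et[1-i]))
for f,e in((s,es),(t,et)):
    p=plane(f,e,.058); d=p[1]-p[0]; print(" axis yaw",np.degrees(np.arctan2(d[1],d[0])),p.mean(0),np.linalg.norm(d))
S=[(213.1,272.3),(137.8,273.8),(132.9,304.1),(212,302.2)]; T=[(388.8,163.6),(435,229.9),(408.8,247.8),(362.8,180.8)]
W=np.array([tri(s,a,t,b) for a,b in zip(S,T)]); print("screws",W.round(4))
x=(W[0]+W[3]-W[1]-W[2])/2; yaw=np.arctan2(x[1],x[0]); print("yaw",np.degrees(yaw),"centre",W.mean(0))
ux=np.array([np.cos(yaw),np.sin(yaw),0]); uy=np.array([-ux[1],ux[0],0])
o=W.mean(0)
so=lambda P:np.array(P)/8+[128-.44,262-.44]; to=lambda P:np.array(P)/5.8+[350-.41,155-.41]
SB={"-x":[(115,87),(237,87),(213,258),(100,258)],"+x":[(427,82),(542,82),(537,255),(420,255)]}
TB={"-x":[(425,337),(478,407),(370,478),(320,405)],"+x":[(290,137),(342,208),(232,280),(180,207)]}
for k in SB:
    a,b=so(SB[k]).mean(0),to(TB[k]).mean(0); q=tri(s,a,t,b); print("block",k,q,"rel",(q-o)@ux,(q-o)@uy)
    for f,z in((s,a),(t,b)): q=plane(f,z,.064)[0]; print("   z64",(q-o)@ux,(q-o)@uy)
# stop near-face top edge
for f,P in((s,so([(560,62),(552,195)])),(t,to([(290,112),(205,168)]))):
    q=plane(f,P,.09); print("stop",[((v-o)@ux,(v-o)@uy) for v in q])
E
```

```text
tube [0.45954676 0.36560587 0.06169384]
 end [0.48259857 0.31589594 0.18150925] [0.37829026 0.34339615 0.06315963]
 end [0.44825622 0.38873602 0.0158743 ] [0.54075285 0.38661525 0.06330105]
 axis yaw 14.957992258685959 [0.45805353 0.37014234 0.058     ] 0.16882421484961918
 axis yaw -165.0745161786868 [0.4589512  0.36533882 0.058     ] 0.16902502849031745
screws [[ 0.6003 -0.1833  0.128 ]
 [ 0.4342 -0.2927  0.1296]
 [ 0.3776 -0.3268 -0.1128]
 [ 0.5845 -0.1893 -0.1132]]
yaw 33.500825259137514 centre [ 0.4991401  -0.2480105   0.00788014]
block -x [ 0.44643531 -0.28278099  0.05971878] rel -0.06314089062904878 9.601614888235451e-05
   z64 -0.06070791776369167 -0.001736823888184817
   z64 -0.06330525991758602 0.0016020363355993533
block +x [ 0.53798895 -0.22295922  0.05813246] rel 0.046222232912143994 -0.0005528756900594731
   z64 0.04849303425321621 -0.002950280056868065
   z64 0.04572665958903762 0.0015608128841450523
stop [(np.float64(0.07708491554589705), np.float64(0.024449952913907964)), (np.float64(0.07721352336941957), np.float64(-0.023376970631061686))]
stop [(np.float64(0.07702847601118376), np.float64(-0.025305426687389256)), (np.float64(0.07713518029920823), np.float64(0.02208193186255893))]
```

Seat ≈ (0.494, -0.252) at yaw 33.5°. Tube ≈ (0.459, 0.366) at yaw 15.0°, height about 0.058–0.062. I'm travelling to the rack now, with the tool turned so its x axis lies along the tube.

```bash
python3 -m inch '[[0,0,0,0,4.3],[0,0.022,-0.021,0,0],[0,0.022,-0.021,0,0],[0,0.022,-0.021,0,0],[0,0.022,-0.021,0,0],[0,0.022,-0.021,0,0],[0,0.022,-0.021,0,0],[0,0.022,-0.021,0,0],[0,0.022,-0.021,0,0],[0,0.022,-0.021,0,0]]' 100
python3 -m inch '[[0,0.022,-0.021,0,0],[0,0.022,-0.021,0,0],[0,0.022,-0.021,0,0],[0,0.022,-0.021,0,0],[0,0.022,-0.021,0,0],[0,0.022,-0.021,0,0],[0,0.022,-0.021,0,0],[0,0.022,-0.021,0,0],[0,0.006,-0.03,0,0],[0,0.006,-0.03,0,0]]'
python3 -m inch '[[0,0.006,-0.03,0,0],[0,0.006,-0.03,0,0],[0,0.006,-0.03,0,0],[0,0.006,-0.03,0,0],[0,0.006,-0.03,0,0],[0,0.006,-0.03,0,0],[0,0.006,-0.03,0,0],[0,0.006,-0.03,0,0],[0,0.006,-0.03,0,0],[0,0.006,-0.03,0,0]]'
python3 - <<'E'
from h import *
o=manip.observe();p=np.array(o["ee_pos"]);R=cv2.Rodrigues(np.array(o["eef_rot"]))[0]
print(p,np.degrees(np.arctan2(R[1,0],R[0,0])),R[:,2],R.T@(np.array([.459,.366,.048])-p),o["ft_force"])
E
```

```text
time_s: 1.13
ee_pos: [0.3576, -0.3783, 0.2394]
eef_rot: [3.115, 0.41, 0.0]
ft_force: [-0.1, 1.4, 0.8]
gripper_width: 0.0853
time_s: 1.97
ee_pos: [0.4801, -0.1094, 0.2393]
eef_rot: [-3.115, -0.41, 0.0]
ft_force: [0.6, 0.2, 0.0]
gripper_width: 0.0856
time_s: 2.8
ee_pos: [0.4597, 0.196, 0.2395]
eef_rot: [-3.115, -0.41, -0.001]
ft_force: [0.3, -0.1, 0.0]
gripper_width: 0.0857
[0.4596602  0.19603404 0.23952727] 15.007407122042167 [ 5.86011186e-04  1.39669129e-04 -9.99999819e-01] [ 0.04325863 -0.16434301  0.19155059] [ 0.29089851 -0.14219573  0.02593471]
```

```bash
python3 -m inch '[[0,0.007,-0.027,0,0],[0,0.007,-0.027,0,0],[0,0.007,-0.027,0,0],[0,0.007,-0.027,0,0],[0,0.007,-0.027,0,0],[0,0.008,-0.029,0,0],[0,0,0,0.03,0],[0,0,0,0.03,0],[0,0,0,0.03,0],[0,0,0,0.01,0]]'
python3 - <<'E'
from h import *
o=manip.observe();print(o["ee_pos"],o["ft_force"])
f=manip.grab_frame("top");g=manip.grab_frame("scene")
a=cv2.resize(f["img"][150:270,110:270,::-1],(400,300));b=cv2.resize(g["img"][80:215,190:370,::-1],(400,300))
cv2.imwrite("pics/rack1.png",np.hstack([a,b]))
E
```

```text
time_s: 3.63
ee_pos: [0.4564, 0.3626, 0.134]
eef_rot: [3.111, 0.41, -0.012]
ft_force: [-1.2, -0.1, 0.1]
gripper_width: 0.0855
[0.45644141 0.36262722 0.13396972] [-1.15348286 -0.0814915   0.11795891]
```

View pics/rack1.png

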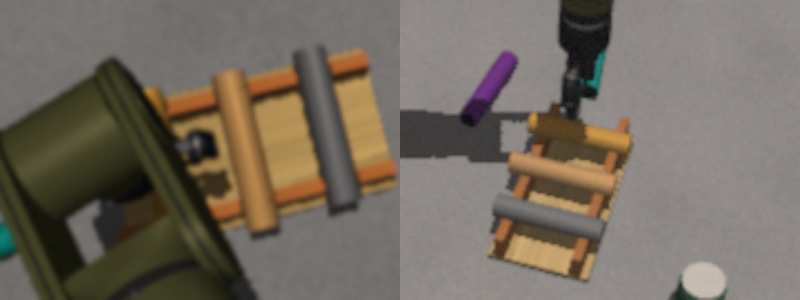

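The arm hides the tube from above, but the near finger shows in the gap between the tube and the dowel at crop (198,145), and the scene crop shows the hand straddling the tube. I'm descending slowly.

```bash
python3 -m inch '[[0,0,0,0,0],[0,0,0,0.01,0],[0,0,0,0.01,0],[0,0,0,0.01,0],[0,0,0,0.01,0],[0,0,0,0.01,0],[0,0,0,0.01,0],[0,0,0,0.01,0],[0,0,0,0.01,0],[0,0,0,0.005,0]]'
python3 -m inch '[[0,0,0,0.004,0],[0,0,0,0,0],[0.2,0,0,0,0],[0.3,0,0,0,0],[0.35,0,0,0,0],[0.4,0,0,0,0],[0.45,0,0,0,0],[0.5,0,0,0,0],[0.55,0,0,0,0],[0.6,0,0,0,0]]' 30
```

```text
time_s: 4.57
ee_pos: [0.4583, 0.3635, 0.0522]
eef_rot: [3.114, 0.41, -0.004]
ft_force: [0.3, -0.1, 0.5]
gripper_width: 0.0856
time_s: 5.4
ee_pos: [0.4592, 0.3641, 0.0507]
eef_rot: [3.115, 0.41, 0.0]
ft_force: [-0.5, -0.1, 1.9]
gripper_width: 0.0348
```

```bash
python3 -m inch '[[0.7,0,0,0,0],[0.8,0,0,0,0],[1,0,0,0,0],[1,0,0,0,0],[1,0,0,0,0],[1,0,0,-0.002,0],[1,0,0,-0.004,0],[1,0,0,-0.006,0],[1,0,0,-0.008,0],[1,0,0,-0.01,0]]' 100
python3 - <<'E'
from h import *
print(manip.observe()["ft_force"],manip.observe()["ft_torque"])
f=manip.grab_frame("top");g=manip.grab_frame("scene")
a=cv2.resize(f["img"][150:270,110:270,::-1],(400,300));b=cv2.resize(g["img"][80:215,190:370,::-1],(400,300))
cv2.imwrite("pics/rack2.png",np.hstack([a,b]))
E
```

```text
time_s: 6.23
ee_pos: [0.4585, 0.3636, 0.08]
eef_rot: [3.114, 0.41, -0.003]
ft_force: [-0.3, 0.4, -3.8]
gripper_width: 0.0334
[-0.29455273  0.38906212 -3.75576664] [-0.02632015  0.01893359  0.0016559 ]
```

Lifted, and the tube weighs about 3.8 N. I'm turning to the fixture yaw while rising, then carrying it across.

```bash
python3 -m inch '[[1,0,0,-0.012,-1.85],[1,0,0,-0.012,-1.85],[1,0,0,-0.012,-1.85],[1,0,0,-0.012,-1.85],[1,0,0,-0.012,-1.85],[1,0,0,-0.012,-1.85],[1,0,0,-0.012,-1.85],[1,0,0,-0.012,-1.85],[1,0,0,-0.012,-1.85],[1,0,0,-0.008,-1.85]]'
python3 -m inch '[[1,-0.008,0.0135,0,0],[1,-0.016,0.0265,0,0],[1,-0.016,0.0265,0,0],[1,-0.016,0.0265,0,0],[1,-0.016,0.0265,0,0],[1,-0.016,0.0265,0,0],[1,-0.016,0.0265,0,0],[1,-0.016,0.0265,0,0],[1,-0.016,0.0265,0,0],[1,-0.016,0.0265,0,0]]'
python3 -m inch '[[1,-0.016,0.0265,0,0],[1,-0.016,0.0265,0,0],[1,-0.016,0.0265,0,0],[1,-0.016,0.0265,0,0],[1,-0.016,0.0265,0,0],[1,-0.016,0.0265,0,0],[1,-0.016,0.0265,0,0],[1,-0.016,0.0265,0,0],[1,-0.016,0.0265,0,0],[1,-0.008,0.0135,0,0]]'
python3 - <<'E'
from h import *
o=manip.observe();p=np.array(o["ee_pos"]);R=cv2.Rodrigues(np.array(o["eef_rot"]))[0]
print(p,np.degrees(np.arctan2(R[1,0],R[0,0])),R.T@(np.array([.494,-.252,.054])-p),o["ft_force"])
E
```

```text
time_s: 7.17
ee_pos: [0.4595, 0.3643, 0.1979]
eef_rot: [-3.007, -0.908, -0.003]
ft_force: [1.2, 0.6, -5.1]
gripper_width: 0.0333
time_s: 8.0
ee_pos: [0.4706, 0.068, 0.1958]
eef_rot: [3.008, 0.904, -0.001]
ft_force: [0.7, -0.5, -4.7]
gripper_width: 0.0335
time_s: 8.83
ee_pos: [0.4827, -0.2274, 0.196]
eef_rot: [3.009, 0.9, -0.001]
ft_force: [-0.3, 0.6, -3.1]
gripper_width: 0.0333
[ 0.48271572 -0.22737919  0.19595362] 33.31895696971945 [-0.00392419  0.02665486  0.14198052] [-0.33506162  0.55102804 -3.11813539]
```

```bash
python3 -m inch '[[1,-0.003,0.007,0,-0.2],[1,-0.003,0.007,0.01,0],[1,-0.003,0.007,0.01,0],[1,-0.003,0.0055,0.01,0],[1,0,0,0.01,0],[1,0,0,0.01,0],[1,0,0,0.01,0],[1,0,0,0.01,0],[1,0,0,0.006,0],[1,0,0,0,0]]'
python3 - <<'E'
from h import *
o=manip.observe();p=np.array(o["ee_pos"]);R=cv2.Rodrigues(np.array(o["eef_rot"]))[0]
print(p,np.degrees(np.arctan2(R[1,0],R[0,0])),R.T@(np.array([.494,-.252,.054])-p),o["ft_force"])
f=manip.grab_frame("top");g=manip.grab_frame("scene")
for n,q in(("top",f),("scene",g)): np.save(f"{n}2.npy",q["img"])
a=cv2.resize(f["img"][150:260,340:460,::-1],(400,367));b=cv2.resize(g["img"][230:330,110:240,::-1],(400,308))
b=cv2.copyMakeBorder(b,0,59,0,0,cv2.BORDER_CONSTANT)
cv2.imwrite("pics/fix1.png",np.hstack([a,b]))
E
```

```text
time_s: 9.67
ee_pos: [0.4874, -0.2517, 0.118]
eef_rot: [-3.004, -0.911, 0.004]
ft_force: [-0.6, 0.6, -2.9]
gripper_width: 0.0331
[ 0.48742654 -0.25165511  0.11804347] 33.727023336986576 [0.0053676  0.00415909 0.06402177] [-0.56780691  0.56385942 -2.88995323]
```

View pics/fix1.png

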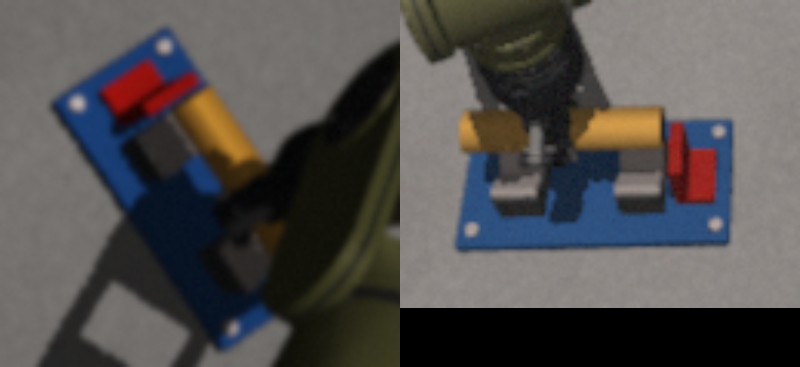

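The tube is held level over the blocks, with its right end just short of the stop in the scene crop (264,127). Next I'll measure the held tube in both views, relative to the measured fixture and TCP.

```bash
python3 - <<'E'
from h import *
F={n:manip.grab_frame(n) for n in("scene","top")}
o=manip.observe();p=np.array(o["ee_pos"]);R=cv2.Rodrigues(np.array(o["eef_rot"]))[0]
yaw=np.degrees(np.arctan2(R[1,0],R[0,0]));print(p,yaw,o["ft_force"],"toolz",R[:,2])
ux=np.array([np.cos(np.radians(33.5)),np.sin(np.radians(33.5)),0]);uy=np.array([-ux[1],ux[0],0])
seat=np.array([.494,-.252,.065]); c=p+[0,0,.011]
print("tcp rel seat",(p-seat)@ux,(p-seat)@uy)
for n,f in F.items():
    h=cv2.cvtColor(f["img"],cv2.COLOR_RGB2HSV).astype(int);H,S,V=h[...,0],h[...,1],h[...,2]
    m=(H>=13)&(H<=24)&(S>130)&(V>50); r=(230,330,110,240) if n=="scene" else (165,235,375,445)
    q=np.zeros_like(m);q[r[0]:r[1],r[2]:r[3]]=m[r[0]:r[1],r[2]:r[3]]
    pts=np.vstack([np.argwhere(k)[:,::-1] for a,_,k in comps(q,15)])
    w=plane(f,pts,c[2]); x=(w-seat)@ux; y=(w-seat)@uy; print(n,len(pts),"x",x.min(),x.max(),"y",y.min(),y.max())
    # edges per x-bin: midline
    for lo in np.arange(-.1,.09,.03):
        k=(x>=lo)&(x<lo+.02)
        if k.sum()>15: print("   ",round(lo+.01,3),y[k].min().round(4),y[k].max().round(4))
    print("  right end centre pix pred", proj(f,c+ux*.085))
E
```

```text
[ 0.48903195 -0.25297976  0.12117395] 33.704810005369154 [ 0.88390232 -0.26096774 -3.47196287] toolz [ 1.35668270e-03 -8.49233987e-04 -9.99998719e-01]
tcp rel seat -0.004683554984781929 0.0019250460561619513
scene 613 x -0.08974149617227374 0.08411650299502685 y -0.015077920744048626 0.02054190887565087
    -0.09 -0.0138 0.0171
    -0.06 -0.0145 0.0192
    -0.03 -0.0149 0.0074
    -0.0 -0.0105 0.0205
    0.03 -0.014 0.0202
    0.06 -0.0147 0.0195
  right end centre pix pred [[193.96277878 270.92890427]]
top 371 x 0.007076210452556291 0.08052441971734611 y -0.014628770519637995 0.020209440779110174
    0.03 -0.0144 0.0184
    0.06 -0.0144 0.0202
  right end centre pix pred [[398.02042792 178.07550518]]
```

Tube is about 2.5 mm to +y and 4 mm short of the stop. I'll correct y and yaw, back off 3 mm and lower to just above the V.

```bash
python3 -m inch '[[1,-0.003,0.0025,0,0.2],[1,0,0,0.008,0],[1,0,0,0.008,0],[1,0,0,0.008,0],[1,0,0,0.008,0],[1,0,0,0.008,0],[1,0,0,0.006,0],[1,0,0,0.005,0],[1,0,0,0.003,0],[1,0,0,0,0]]'
python3 -m inch '[[1,0,0,0.001,0],[1,0,0,0.001,0],[1,0,0,0,0],[1,0,0,0,0],[1,0,0,0,0],[1,0,0,0,0],[1,0,0,0,0],[1,0,0,0,0],[1,0,0,0,0],[1,0,0,0,0]]'
cat > st.py <<'E'
from h import *
o=manip.observe();p=np.array(o["ee_pos"]);R=cv2.Rodrigues(np.array(o["eef_rot"]))[0]
print("pos",p.round(4),"yaw",np.degrees(np.arctan2(R[1,0],R[0,0])).round(2),"F tool",(R.T@np.array(o["ft_force"])).round(2),"M tool",(R.T@np.array(o["ft_torque"])).round(3), "rel seat tool",(R.T@(p-[.494,-.252,.054])).round(4))
E
python3 st.py
```

```text
time_s: 10.7
ee_pos: [0.4869, -0.2562, 0.0653]
eef_rot: [-3.007, -0.905, 0.002]
ft_force: [0.5, 0.4, -4.0]
gripper_width: 0.0331
time_s: 11.53
ee_pos: [0.4874, -0.2565, 0.0643]
eef_rot: [3.008, 0.905, 0.0]
ft_force: [-0.2, -0.0, -3.6]
gripper_width: 0.0332
pos [ 0.4874 -0.2565  0.0643] yaw 33.5 F tool [-0.19 -0.08  3.62] M tool [ 0.    -0.029  0.009] rel seat tool [-0.008   0.0001 -0.0103]
```

```bash
python3 -m inch '[[1,0,0,0.001,0],[1,0,0,0.001,0],[1,0,0,0.001,0],[1,0,0,0.001,0],[1,0,0,0,0],[1,0,0,0,0],[1,0,0,0,0],[1,0,0,0,0],[1,0,0,0,0],[1,0,0,0,0]]'; python3 st.py
python3 -m inch '[[1,0,0,0.001,0],[1,0,0,0.0005,0],[1,0,0,0,0],[1,0,0,0,0],[1,0,0,0,0],[1,0,0,0,0],[1,0,0,0,0],[1,0,0,0,0],[1,0,0,0,0],[1,0,0,0,0]]'; python3 st.py
```

```text
time_s: 12.37
ee_pos: [0.4874, -0.2565, 0.0604]
eef_rot: [3.008, 0.905, 0.0]
ft_force: [0.4, -0.3, -3.2]
gripper_width: 0.0332
pos [ 0.4874 -0.2565  0.0604] yaw 33.5 F tool [0.11 0.49 3.2 ] M tool [-0.004 -0.04  -0.062] rel seat tool [-0.008   0.0001 -0.0064]
time_s: 13.2
ee_pos: [0.4874, -0.2565, 0.0588]
eef_rot: [-3.008, -0.905, 0.0]
ft_force: [0.2, -0.3, -4.5]
gripper_width: 0.0334
pos [ 0.4874 -0.2565  0.0588] yaw 33.5 F tool [0.05 0.37 4.55] M tool [-0.022 -0.037 -0.043] rel seat tool [-0.008   0.0001 -0.0048]
```

```bash
python3 -m inch '[[1,0,0,0.001,0],[1,0,0,0,0],[1,0,0,0,0],[1,0,0,0,0],[1,0,0,0,0],[1,0,0,0,0],[1,0,0,0,0],[1,0,0,0,0],[1,0,0,0,0],[1,0,0,0,0]]'; python3 st.py
python3 -m inch '[[1,0,0,0.001,0],[1,0,0,0,0],[1,0,0,0,0],[1,0,0,0,0],[1,0,0,0,0],[1,0,0,0,0],[1,0,0,0,0],[1,0,0,0,0],[1,0,0,0,0],[1,0,0,0,0]]'; python3 st.py
```

```text
time_s: 14.03
ee_pos: [0.4875, -0.2565, 0.0581]
eef_rot: [3.008, 0.905, 0.0]
ft_force: [-1.3, 0.9, 0.8]
gripper_width: 0.0335
pos [ 0.4875 -0.2565  0.0581] yaw 33.5 F tool [-0.59 -1.42 -0.84] M tool [ 0.211 -0.059 -0.074] rel seat tool [-0.0079  0.0002 -0.0041]
time_s: 14.87
ee_pos: [0.4875, -0.2566, 0.058]
eef_rot: [-3.008, -0.905, 0.0]
ft_force: [-3.9, 2.9, 7.8]
gripper_width: 0.0335
pos [ 0.4875 -0.2566  0.058 ] yaw 33.5 F tool [-1.61 -4.59 -7.79] M tool [ 0.671 -0.281 -0.081] rel seat tool [-0.0079  0.0002 -0.004 ]
```

Contact is at TCP z ≈ 0.0582, as expected, with the load a little to one side (-y face). I'll unload, shift tool y by -0.5 mm and approach the stop.

```bash
python3 -m inch '[[1,0,0,-0.001,0],[1,0,-0.0005,-0.0005,0],[1,0.001,0,0,0],[1,0.001,0,0,0],[1,0.001,0,0,0],[1,0.001,0,0,0],[1,0,0,0,0],[1,0,0,0,0],[1,0,0,0,0],[1,0,0,0,0]]'; python3 st.py
python3 -m inch '[[1,0.0005,0,0,0],[1,0.0005,0,0,0],[1,0.0005,0,0,0],[1,0.0005,0,0,0],[1,0,0,0,0],[1,0,0,0,0],[1,0,0,0,0],[1,0,0,0,0],[1,0,0,0,0],[1,0,0,0,0]]'; python3 st.py
```

```text
time_s: 15.7
ee_pos: [0.4905, -0.2541, 0.0583]
eef_rot: [3.008, 0.905, 0.0]
ft_force: [-0.0, -4.0, -3.0]
gripper_width: 0.0337
pos [ 0.4905 -0.2541  0.0583] yaw 33.5 F tool [-2.2   3.3   3.04] M tool [-0.679 -0.357  0.056] rel seat tool [-0.0041 -0.0002 -0.0043]
time_s: 16.53
ee_pos: [0.4905, -0.2541, 0.0583]
eef_rot: [3.007, 0.906, -0.007]
ft_force: [-5.8, -9.2, -0.8]
gripper_width: 0.0338
pos [ 0.4905 -0.2541  0.0583] yaw 33.53 F tool [-9.87  4.46  0.89] M tool [-0.621 -1.559  0.044] rel seat tool [-0.0041 -0.0002 -0.0042]
```

The stop is reached (Fx −2 growing to −10 N). I'm easing x off, centring y, then pressing down.

```bash
python3 -m inch '[[1,-0.0005,0,0,0],[1,-0.0005,0,0,0],[1,-0.0005,0.0002,0,0],[1,0,0.0001,0,0],[1,0,0,0.0005,0],[1,0,0,0.0005,0],[1,0,0,0.0005,0],[1,0,0,0,0],[1,0,0,0,0],[1,0,0,0,0]]'; python3 st.py
python3 -m inch '[[1,0,0,0.0005,0],[1,0,0,0.0005,0],[1,0,0,0.0005,0],[1,0,0,0,0],[1,0,0,0,0],[1,0,0,0,0],[1,0,0,0,0],[1,0,0,0,0],[1,0,0,0,0],[1,0,0,0,0]]'; python3 st.py
```

```text
time_s: 17.37
ee_pos: [0.4907, -0.2543, 0.058]
eef_rot: [3.008, 0.906, -0.003]
ft_force: [-6.1, -4.5, 4.7]
gripper_width: 0.0333
pos [ 0.4907 -0.2543  0.058 ] yaw 33.55 F tool [-7.62  0.39 -4.66] M tool [ 0.047 -1.068 -0.149] rel seat tool [-0.0041  0.0001 -0.004 ]
time_s: 18.2
ee_pos: [0.4907, -0.2544, 0.058]
eef_rot: [-3.008, -0.906, 0.003]
ft_force: [-9.4, -1.7, 14.2]
gripper_width: 0.0333
pos [ 0.4907 -0.2544  0.058 ] yaw 33.54 F tool [ -8.79  -3.75 -14.21] M tool [ 0.662 -1.432 -0.116] rel seat tool [-0.0041  0.0001 -0.0039]
```

```bash
python3 -m inch '[[1,-0.0004,-0.0001,0,0],[1,-0.0004,-0.0001,0,0],[1,0,-0.0001,0,0],[1,0,0,0.0005,0],[1,0,0,0.0005,0],[1,0,0,0,0],[1,0,0,0,0],[1,0,0,0,0],[1,0,0,0,0],[1,0,0,0,0]]'; python3 st.py
python3 - <<'E'
from h import *
F={n:manip.grab_frame(n) for n in("scene","top")}
a=cv2.resize(F["top"]["img"][150:260,340:460,::-1],(400,367));b=cv2.resize(F["scene"]["img"][250:330,120:230,::-1],(400,291))
b=cv2.copyMakeBorder(b,0,76,0,0,cv2.BORDER_CONSTANT); cv2.imwrite("pics/fix2.png",np.hstack([a,b]))
E
```

```text
time_s: 19.03
ee_pos: [0.4907, -0.2544, 0.0579]
eef_rot: [3.008, 0.906, -0.001]
ft_force: [-9.3, 0.4, 17.1]
gripper_width: 0.0335
pos [ 0.4907 -0.2544  0.0579] yaw 33.53 F tool [ -7.5   -5.5  -17.12] M tool [ 0.958 -1.154 -0.07 ] rel seat tool [-0.0041  0.0002 -0.0039]
```

View pics/fix2.png

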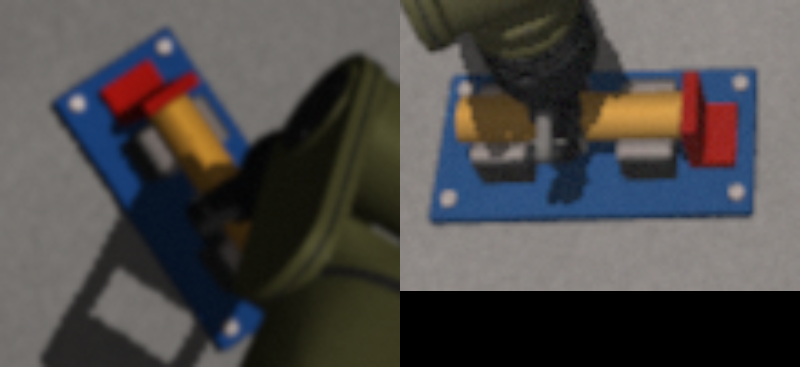

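The tube is down in both blocks with its end on the red stop (scene crop 684,118). I'm trimming the sideways forces so that the push is straight down.

```bash
python3 -m inch '[[1,-0.0003,-0.0002,0,0],[1,-0.0002,-0.0002,0,0],[1,0,-0.0002,0,0],[1,0,-0.0001,0,0],[1,0,0,0.0003,0],[1,0,0,0,0],[1,0,0,0,0],[1,0,0,0,0],[1,0,0,0,0],[1,0,0,0,0]]'; python3 st.py
```

```text
time_s: 19.97
ee_pos: [0.4907, -0.2544, 0.0579]
eef_rot: [3.007, 0.906, 0.002]
ft_force: [-7.1, 0.1, 16.2]
gripper_width: 0.0337
pos [ 0.4907 -0.2544  0.0579] yaw 33.53 F tool [ -5.85  -3.94 -16.18] M tool [ 0.739 -0.912 -0.078] rel seat tool [-0.0041  0.0002 -0.0039]
```

```bash
python3 -m inch '[[1,-0.0003,-0.0003,0,0],[1,0,-0.0003,0,0],[1,0,-0.0002,0,0],[1,0,0,0.0005,0],[1,0,0,0.0005,0],[1,0,0,0,0],[1,0,0,0,0],[1,0,0,0,0],[1,0,0,0,0],[1,0,0,0,0]]' 120; python3 st.py
```

```text
time_s: 20.8
ee_pos: [0.4907, -0.2544, 0.058]
eef_rot: [3.005, 0.905, 0.004]
ft_force: [-7.5, -0.3, 19.7]
gripper_width: 0.0329
pos [ 0.4907 -0.2544  0.058 ] yaw 33.53 F tool [ -6.4   -3.78 -19.74] M tool [ 0.758 -1.016 -0.114] rel seat tool [-0.0041  0.0002 -0.004 ]
```

```bash
python3 -m inch '[[1,0,0,0,0],[1,0,0,0,0],[1,0,0,0,0],[1,0,0,0,0],[1,0,0,0,0],[1,0,0,0,0],[1,0,0,0,0],[1,0,0,0,0],[1,0,0,0,0],[1,0,0,0,0]]'; python3 st.py
```

```text
time_s: 21.63
ee_pos: [0.4907, -0.2544, 0.0579]
eef_rot: [3.005, 0.905, 0.004]
ft_force: [-6.8, 0.4, 19.8]
gripper_width: 0.0331
pos [ 0.4907 -0.2544  0.0579] yaw 33.53 F tool [ -5.42  -4.06 -19.8 ] M tool [ 0.756 -0.955 -0.1  ] rel seat tool [-0.0041  0.0002 -0.004 ]
```

```bash
python3 -m inch '[[1,-0.0002,-0.0003,0,0],[1,-0.0002,-0.0003,0,0],[1,0,-0.0003,0,0],[1,0,-0.0003,0,0],[1,0,0,0,0],[1,0,0,0,0],[1,0,0,0,0],[1,0,0,0,0],[1,0,0,0,0],[1,0,0,0,0]]'; python3 st.py
```

```text
time_s: 22.47
ee_pos: [0.4907, -0.2543, 0.058]
eef_rot: [3.003, 0.904, 0.007]
ft_force: [-3.0, -3.2, 15.4]
gripper_width: 0.0331
pos [ 0.4907 -0.2543  0.058 ] yaw 33.53 F tool [ -4.19   1.11 -15.44] M tool [ 0.11  -0.666 -0.079] rel seat tool [-0.004   0.0002 -0.004 ]
```

```bash
python3 -m inch '[[1,0,0,0.0003,0],[1,0,0,0.0003,0],[1,0,0,0,0],[1,0,0,0,0],[1,0,0,0,0],[1,0,0,0,0],[1,0,0,0,0],[1,0,0,0,0],[1,0,0,0,0],[1,0,0,0,0]]'; python3 st.py
python3 - <<'E'
from h import *
f=manip.grab_frame("scene"); cv2.imwrite("pics/end.png",f["img"][...,::-1])
E
python3 st.py
```

```text
time_s: 23.3
ee_pos: [0.4907, -0.2544, 0.058]
eef_rot: [3.003, 0.905, 0.007]
ft_force: [-5.3, -1.8, 18.6]
gripper_width: 0.0327
pos [ 0.4907 -0.2544  0.058 ] yaw 33.53 F tool [ -5.32  -1.3  -18.64] M tool [ 0.363 -0.826 -0.101] rel seat tool [-0.004   0.0002 -0.004 ]
pos [ 0.4907 -0.2544  0.058 ] yaw 33.53 F tool [ -4.42  -1.24 -20.17] M tool [ 0.367 -0.832 -0.106] rel seat tool [-0.0041  0.0002 -0.004 ]
```

View pics/end.png

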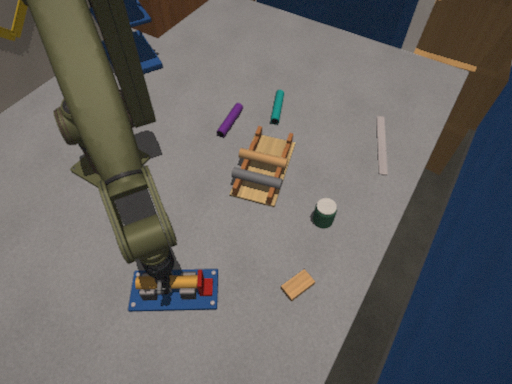

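The tube is seated against the stop at (200,282). The dowel (262,158), the rod (257,178), the tin (325,213) and the offcut (298,285) haven't moved. I'm handing in.

```bash
python3 -c "
from cell import manip
print(manip.hand_in())"
```

```text
the job is handed in; nothing more can be done
None
```

The brass tube is lying in both V-blocks with its end against the red stop, and the fingers are still gripping it (120 N set) and pressing it down. I handed the job in at about 23.4 s of the 48 s allowed.

**Press:** the last readings showed 18.6–20 N upward on the tool, about 22 N on the tube once its weight is added. Sideways force across the V was about 1.3 N. The pitch moment was nearly all explained by the push on the stop, so I take both blocks to be sharing the load.

**Stop:** about 4–5 N of force along the tube is still pushing it against the stop. I left that rather than trimming it to zero. The final pictures also show the end touching.

**Other objects:** the dowel, rod, tin, offcut and look-alikes appear at the same pixels as at the start.

**Disagreements:** the two cameras differed by 3–5 mm on the tube and fixture positions, so I corrected the final alignment by force. Triangulating the fixture's screws gave impossible heights because I paired them wrongly. I therefore placed the seat from the base plate, block corners and stop edge instead. The block height triangulated at 58–60 mm, against the stated 64 mm. The tool is tilted about half a degree by the load.

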